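Brace a jar and twist its tight cap off

ROBOT

A 6-joint arm with a two-finger parallel gripper is mounted at the origin on a cart in front of the work surface, level with it; the furniture and walls round the work are solid. World frame = base frame: x ahead of the robot, y to its left, z up, the work surface at z = 0. Lengths are in mm, angles in rad, forces in N, time in s.
With the tool pointing down it reaches from about 375 to 975 mm from the base axis. Payload 3.8 kg.
Tool frame: the origin (TCP) lies midway between the tips of the shut fingers; the grasp point (between the pads) lies 19 mm behind it; x points along the fingers, y is the direction in which the jaws open and shut, and the axes are right-handed (so a half turn about x gives the same grasp; the last joint's range is limited). The gripper opens to 85 mm and grips with 20 to 120 N. Pads are 22 mm wide; open, the fingers measure 114 mm over their backs; the gripper's body (76 mm by 85 mm) begins 54 mm behind the grasp point. The pads swing forward as they close: fully open they stand 13 mm farther back than shut.
Start: joints at [-1.321, 0.264, 1.604, -0, 1.274, -0.037], TCP at [190.942, -647.425, 231.28] pointing down, gripper open.
Joint ranges: [-2.63, 2.63], [-0.94, 2.18], [0.31, 2.57], [-1.31, 4.45], [0, 2.66], [-2.55, 2.55]. Speed limits (rad/s): [2.57, 2.57, 3.14, 3.14, 3.14, 3.14].

INTERFACE

Orientations are given as a unit quaternion [w, x, y, z].
In Python, from plant import ctrl gives the robot as it stands.
- The arm moves only by the tool arm_command, never from a script. Its argument "deltas" is a list of rows, each an object of numbers: "x", "y", "z": the shift along the tool's x, y, z in m; "ax", "ay", "az": the turn, a rotation vector about the tool's x, y, z in degrees; "hand": the closure, from 0 (fully open) to 1 (shut). A call has 1 to 5 rows; each row is the pose to reach, as a shift and turn from the pose commanded when the call began, along the tool's axes at that moment; what a row does not reach only later rows make up. A row lasts 1/12 s, in which the tool goes at most 41.7 mm and 7.16 degrees, less where a joint would pass 70% of its speed; a pose out of reach is approached as far as the arm can. A call with a gripper value outside its range is refused whole. The fingers move at their own pace and stop on an object; "newtons" is the grip in N (left out, the last holds). Time passes only in rows, so rows that repeat a pose let the fingers close. It gives the time, the measured TCP pose, the force and the opening at its end, in the units of the state.
- ctrl.read_state(): the state, without advancing time (a new reading comes with each control period).
- ctrl.get_image(name): name is "scene" or "side" or "wrist"; returns the picture (400x640x3 uint8, red, green, blue); there is no depth.
- ctrl.calibration(name): a dict with "vfov" (degrees; the focal length in pixels is half the picture's height over the tangent of half this angle, whatever the lens; pixels are square), "cx", "cy" (the principal point, pixels), "D" ([k1, k2, p1, p2, k3] as OpenCV has them; the pictures are not rectified), "world_from_camera" (4x4, takes a point from camera to world coordinates). Camera axes: x right, y down, z forward; pixel columns grow to the right and rows downward; lengths in mm; the calibration is good to about 2 mm. A picture is of the moment at which its call begins: read the wrist's pose just before it. calibration takes no time and is no camera call; for the wrist camera it gives the pose at the moment of the call.
- ctrl.close_job(): hands the job in, once; it reports no verdict.
The state is a dict: "clock": time; "joint_pos": joint angles; "joint_velocities": joint speeds; "joint_torque": joint torques, N m; "tool_pos": TCP position; "eef_rot": TCP orientation; "wrist_force": force on the tool from outside, world axes, zero at the start; "wrist_torque": the same for the moment, N m; "grip_width": finger opening in mm.
Only numpy, scipy, OpenCV 4.12 (cv2) and the standard library are available. Lean on these libraries where they do the work, as an engineer would, in place of code of your own. Each camera call takes 0.05 s, during which the arm holds its last target. There are 200 camera calls.

TASK

Slide the jaw of the wooden jar brace towards the fence until the square jar stands pinched flush between jaw and fence, so that it cannot turn. Then grip the tight cap, twist it counter-clockwise (seen from above), stop turning as soon as its lugs come free, and lift it straight up. Finish while still holding the cap, level and centred, 2 to 3 cm above its closed height, with the jar still standing braced and the other jars left alone.

Things in the scene. Friction and masses are not known exactly. Their poses are not given: they have to be found in the camera images.
- holder: jar brace fixed on the counter: wooden board, 130 (x) x 255 (y, from -185 to +70) x 12 mm, yaw up to 0.35 rad. Origin on the counter under the working place, z up. Fixed fence, 110 mm long in x, top 52 mm above the counter, black rubber face at y = +40 mm; the jaw comes from the -y side. A jar flush on the fence has its centre at y = +10 mm, sides parallel to the board's.
- jaw (a joint): how far (m) the jaw has been pushed along the holder's +y, 0 to 0.085. Its rubber face (90 mm wide in x, top 48 mm above the counter) is at holder y = -0.085 + this value and meets a jar that is flush on the fence at 0.065. Slides stiffly (about 9 N), stays where it is left. Starts at 0 to 0.025.
- jaw_face (a point): middle of the jaw's rubber face, 31 mm above the counter; axes parallel to the holder's
- jaw_grip (a point): grip point, 72 mm above the counter, on the axis of the jaw's upright dark post: 18 x 18 mm square, sides parallel to the holder's, from 26 to 86 mm above the counter, at holder x = 0 and 75 mm behind the jaw's face (-y side). The jaw plate, 16 mm thick, is the next thing towards the jar.
- jar: loose amber square jar, 60 x 60 mm, 0.35 kg, body 58 mm high, round neck above (rim at 92 mm). Origin: centre of its underside, z up. It stands on the board (12 mm above the counter) between jaw and fence, clear of both and turned up to 0.15 rad. Unbraced it turns along with the cap.
- cap: dark teal twist-off cap, 56 mm across, 21 mm high, 40 g, a loose part; brass stripe on top from the middle to its +x. Origin: centre of the skirt's underside, z up; closed it is 74 mm above the jar's underside (skirt 86 to 107 mm above the counter), 16 mm above the jar's square shoulder. Lugs hold it down until turned 1.0 rad counter-clockwise; it does not rise while turning.
- seal (a joint): angle (rad) by which the cap has carried the red seal band round the jar's neck: 0 closed, grows counter-clockwise, stop at 2.2; lags the cap by 0.05. Turning takes about 0.3 N m. Above 0.92 the cap's lugs are free and it lifts straight off, the band stays; beyond 1.8 is much too far. Turn the cap 1.15 to 1.3 rad.
- jam_jar_1: dark jam jar with purple lid, 62 mm across, 82 mm high, on the left; bystander, a loose closed jar, origin at the centre of its underside; leave it alone
- jam_jar_3: brown jar with white lid, 62 mm across, 82 mm high, on the right; bystander, a loose closed jar, origin at the centre of its underside; leave it alone
- cream_jar: small brown jar with white lid, 50 mm across, 60 mm high, on the right; bystander, a loose closed jar, origin at the centre of its underside; leave it alone
- honey_jar: honey jar with gold lid, 54 mm across, 75 mm high, at the back; bystander, a loose closed jar, origin at the centre of its underside; leave it alone

How it is judged:
By the outcome, as a careful person would: the job done as asked, in the order asked, and still so for the second after the job is handed in, while the arm keeps its last pose, push and grip.
It also fails if it takes over 48 s, if anything falls off the work surface, if the arm or the gripper's body presses on something with over 40 N, if the wrist force passes 120 N, or if a joint passes its speed limit or range.

## Working session

There is one attempt and no reset: what is moved stays moved. The work goes in short steps, Python scripts to look and compute and a tool call to move; the robot and the scene stay as the last step left them, time stands still between calls to the robot, and variables do not carry over. Pictures are saved under pics/ and viewed, about 8 in all and at most 12, crops included, and the job is handed in when it is done.

Besides the shell and the picture viewer there is one more tool, called after ">>>" in YAML: its name, and indented under it one key for each argument. arm_command: Moves the arm, as the interface text tells. Its arguments: {"type":"object","properties":{"deltas":{"type":"array"},"newtons":{"type":"number"}},"required":["deltas"]}

```bash
mkdir -p pics
cat > h.py <<'E'
import numpy as np, cv2
from plant import ctrl
from scipy.spatial.transform import Rotation as R
def snap(n,f):
    c=ctrl.calibration(n); im=ctrl.get_image(n); cv2.imwrite('pics/'+f,im[:,:,::-1]); return im,c
def K(c):
    f=200/np.tan(np.radians(c['vfov'])/2); return np.array([[f,0,c['cx']],[0,f,c['cy']],[0,0,1.]])
def ray(c,uv):
    p=cv2.undistortPoints(np.array(uv,float).reshape(-1,1,2),K(c),np.array(c['D'],float)).reshape(-1,2)
    T=np.array(c['world_from_camera']); d=np.c_[p,np.ones(len(p))]@T[:3,:3].T
    return T[:3,3],d
def onz(c,uv,z):
    o,d=ray(c,uv); return o+d*((z-o[2])/d[:,2])[:,None]
def proj(c,P):
    T=np.linalg.inv(np.array(c['world_from_camera'])); 
    return cv2.projectPoints(np.array(P,float).reshape(-1,1,3),cv2.Rodrigues(T[:3,:3])[0],T[:3,3],K(c),np.array(c['D'],float))[0].reshape(-1,2)
def rot(s): 
    w,x,y,z=s['eef_rot']; return R.from_quat([x,y,z,w])
E
python3 - <<'E'
from h import *
for n in ['scene','side']:
    im,c=snap(n,n+'0.png'); print(n,c)
s=ctrl.read_state(); print(s); print(rot(s).as_matrix().round(3))
E
```

```text
scene {'vfov': 46.46093787358312, 'cx': 316.08587544360864, 'cy': 194.80432169287673, 'D': array([-0.14128063,  0.        ,  0.        ,  0.        ,  0.        ]), 'world_from_camera': array([[-6.87837411e-01, -5.28616773e-01,  4.97437437e-01,
        -1.37537416e+02],
       [-7.25830649e-01,  4.94252655e-01, -4.78418417e-01,
         6.20687004e+02],
       [ 7.04022562e-03, -6.90129423e-01, -7.23651722e-01,
         1.10250149e+03],
       [ 0.00000000e+00,  0.00000000e+00,  0.00000000e+00,
         1.00000000e+00]])}
side {'vfov': 43.078764388577326, 'cx': 325.31371124156095, 'cy': 214.54992212783327, 'D': array([-0.007477,  0.      ,  0.      ,  0.      ,  0.      ]), 'world_from_camera': array([[-8.34732763e-01, -3.77139019e-01,  4.01232319e-01,
         7.96051381e+00],
       [-5.50604570e-01,  5.61762235e-01, -6.17460767e-01,
         8.38371368e+02],
       [ 7.47138411e-03, -7.36335081e-01, -6.76575810e-01,
         1.06850154e+03],
       [ 0.00000000e+00,  0.00000000e+00,  0.00000000e+00,
         1.00000000e+00]])}
{'clock': 0.1, 'joint_pos': array([-1.32088727e+00,  2.64698063e-01,  1.60524501e+00, -2.27930961e-05,
        1.27371452e+00, -3.68576866e-02]), 'joint_velocities': array([-7.19515096e-05, -1.49237876e-03, -3.63367585e-03,  2.65412060e-04,
        5.91879786e-05, -1.25368519e-04]), 'joint_torque': array([ 4.94190790e-04, -5.16705143e+01, -3.68588269e+01,  6.39502309e-05,
        6.28845170e-03, -3.94263634e-05]), 'tool_pos': array([ 190.77832773, -646.78169311,  230.06879747]), 'eef_rot': array([-0.10031749, -0.6997646 , -0.10176771,  0.69993517]), 'wrist_force': array([-0.30906966, -0.48274364, -0.99991258]), 'wrist_torque': array([0.01696889, 0.07859488, 0.05318932]), 'grip_width': 85.16269685263214}
[[-0.001  0.283 -0.959]
 [ 0.002 -0.959 -0.283]
 [-1.    -0.002 -0.   ]]
```

View pics/scene0.png

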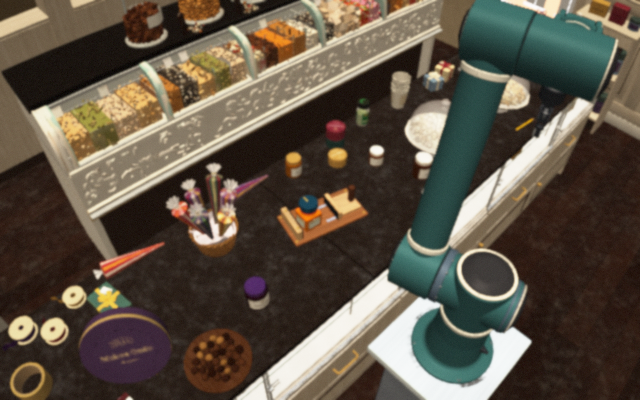

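View pics/side0.png

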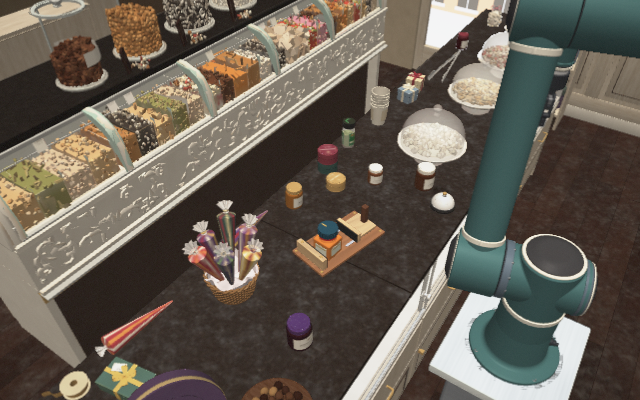

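The side view shows the brace around (338,240): fence at the left (312,254), cap (328,229), jaw on the right with its post at (365,213). The purple-lid jar is at (299,330).

Run:
```python
from h import *
a=cv2.imread('pics/side0.png'); c=ctrl.calibration('side')
cs=ctrl.calibration('scene'); b=cv2.imread('pics/scene0.png')
A=cv2.resize(a[195:280,280:395],None,fx=5,fy=5,interpolation=cv2.INTER_CUBIC)
B=cv2.resize(b[180:250,270:375],None,fx=5,fy=5,interpolation=cv2.INTER_CUBIC)
B=cv2.resize(B,(A.shape[1],350)); A=A
cv2.imwrite('pics/crop.png',A)
p=onz(c,[[294,246],[320,271],[384,232],[360,211]],12); print(p.round())
print('cap',onz(c,[[328,228]],107).round(), onz(cs,[[308,203]],107).round())
for n,cc,im in(('side',c,a),('scene',cs,b)):
    h=cv2.cvtColor(im,cv2.COLOR_BGR2HSV); m=cv2.inRange(h,(88,90,20),(115,255,255)); 
    m[:, :285]=0;m[:,360:]=0;m[:190]=0;m[260:]=0
    n_,l,st,ce=cv2.connectedComponentsWithStats(m); i=1+np.argmax(st[1:,4]); print(n,st[i],ce[i],onz(cc,[ce[i]],100).round(1))
```

```text
[[ 636.   36.   12.]
 [ 520.   74.   12.]
 [ 447. -159.   12.]
 [ 554. -200.   12.]]
cap [[542.   2. 107.]] [[539.   2. 107.]]
side [318 221  20  18 288] [327.48263889 229.56597222] [[543.9   1.9 100. ]]
scene [299 195  18  17 215] [308.22325581 203.46046512] [[541.9  -1.3 100. ]]
```

View pics/crop.png

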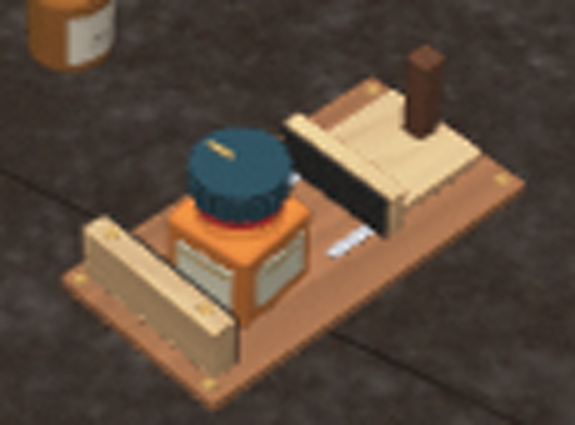

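The crop shows the board corners at (62,280), (212,409), (524,184), (374,78), the post top at (427,55) and the cap stripe pointing up-left. The jaw is well back from the jar.

Run:
```python
from h import *
c=ctrl.calibration('side')
f=lambda q:np.array(q)/5+[280-.4,195-.4]
p=onz(c,f([[62,280],[212,409],[524,184],[374,78]]),12)[:,:2]; print(p.round(1))
mod=np.array([[65,70],[-65,70],[-65,-185],[65,-185]],float)
mod=np.array([[65,70],[-65,70],[-65,-185],[65,-185]],float)
A=mod-mod.mean(0);B=p-p.mean(0)
yaw=np.arctan2((A[:,0]*B[:,1]-A[:,1]*B[:,0]).sum(),(A*B).sum())
Rz=np.array([[np.cos(yaw),-np.sin(yaw)],[np.sin(yaw),np.cos(yaw)]])
o=p.mean(0)-Rz@mod.mean(0); print('yaw',yaw,'o',o,'res',((mod@Rz.T+o)-p).round(1).tolist())
g=onz(c,f([[427,55]]),86)[0,:2]; print('post',g,'holder',Rz.T@(g-o))
k=onz(c,f([[240,158]]),107)[0,:2]; print('cap',k,Rz.T@(k-o))
s=onz(c,f([[207,143],[233,158]]),107)[:,:2]; d=s[1]-s[0]; print('stripe',s,np.arctan2(d[1],d[0]))
s=ctrl.read_state(); w=ctrl.calibration('wrist'); T=np.array(w['world_from_camera']); r=rot(s).as_matrix()
print('cam in tool',(r.T@(T[:3,3]-s['tool_pos'])).round(1),(r.T@T[:3,:3]).round(3).tolist(),w['vfov'])
```

```text
[[ 629.7   54.4]
 [ 505.1   86.8]
 [ 447.6 -162. ]
 [ 570.3 -193. ]]
yaw -0.23526856029724283 o [551.56939146   2.46838698] res [[1.4, 1.0], [-0.4, -1.1], [-2.3, -0.3], [1.3, 0.4]]
post [ 515.54367597 -155.28299328] holder [   1.7392314  -161.80335357]
cap [547.02621857  -3.27720004] [-3.07869632 -6.64633877]
stripe [[568.64319123  -3.11695779]
 [550.20780319  -1.14293987]] 3.03492145397675
cam in tool [-141.8    0.   -83.6] [[-0.0, -0.325, 0.946], [1.0, -0.0, 0.0], [0.0, 0.946, 0.325]] 71.58655512615621
```

>>> arm_command:
  deltas:
    - {"y": -0.0253, "z": -0.03}
    - {"y": -0.0506, "z": -0.06}
    - {"y": -0.0759, "z": -0.09}
    - {"y": -0.1012, "z": -0.12}
    - {"y": -0.1265, "z": -0.15}

```text
invalid input
```

>>> arm_command:
  deltas:
    - {"y": -0.0253, "z": -0.03}
    - {"y": -0.0506, "z": -0.06}
    - {"y": -0.0759, "z": -0.09}
    - {"y": -0.1012, "z": -0.12}
    - {"y": -0.1265, "z": -0.15}

```text
invalid input
```

>>> arm_command:
  deltas:
    - {"y": -0.0253, "z": -0.03, "x": 0.014, "ax": 6}
    - {"y": -0.0506, "z": -0.06, "x": 0.028, "ax": 12}
    - {"y": -0.0759, "z": -0.09, "x": 0.042, "ax": 18}
    - {"y": -0.1012, "z": -0.12, "x": 0.056, "ax": 24}
    - {"y": -0.1265, "z": -0.15, "x": 0.07, "ax": 30}

```text
invalid input
```

>>> arm_command:
  deltas:
    - {"hand": 0}
    - {"hand": 0}
    - {"hand": 0}

```text
invalid input
```

Run:
```python
from h import *
im,c=snap('wrist','w1.png'); np.save('w1.npy',np.array(c['world_from_camera']))
s=ctrl.read_state(); print(s['clock'],s['tool_pos'],s['joint_pos'],s['wrist_force'],rot(s).as_matrix().round(3))
```

```text
0.15 [ 190.79169859 -646.88094191  230.22553668] [-1.32090665e+00  2.64600705e-01  1.60507622e+00 -1.83555017e-05
  1.27368629e+00 -3.69291475e-02] [-0.55387721 -0.34015161  0.28017449] [[-0.     0.283 -0.959]
 [ 0.002 -0.959 -0.283]
 [-1.    -0.002 -0.   ]]
```

View pics/w1.png

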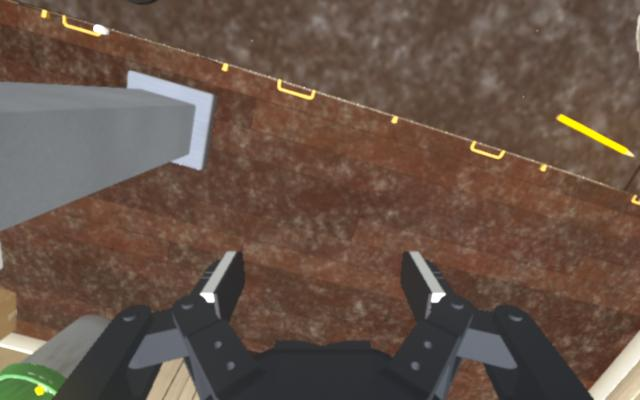

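The moves were refused and the view is unchanged (fingers at (225,270) and (425,270), floor below). I'll try again with every field filled in.

>>> arm_command:
  deltas:
    - {"x": 0, "y": -0.0253, "z": -0.03, "ax": 0, "ay": 0, "az": 0, "hand": 0}
    - {"x": 0, "y": -0.0506, "z": -0.06, "ax": 0, "ay": 0, "az": 0, "hand": 0}
    - {"x": 0, "y": -0.0759, "z": -0.09, "ax": 0, "ay": 0, "az": 0, "hand": 0}
    - {"x": 0, "y": -0.1012, "z": -0.12, "ax": 0, "ay": 0, "az": 0, "hand": 0}
    - {"x": 0, "y": -0.1265, "z": -0.15, "ax": 0, "ay": 0, "az": 0, "hand": 0}

```text
clock: 0.57
tool_pos: [299.5, -481.9, 230.8]
eef_rot: [-0.101, -0.7, -0.101, 0.7]
wrist_force: [0.5, 0.6, 0.6]
grip_width: 85.6
```

>>> arm_command:
  deltas:
    - {"x": 0, "y": -0.0253, "z": -0.03, "ax": 0, "ay": 0, "az": 0, "hand": 0}
    - {"x": 0, "y": -0.0506, "z": -0.06, "ax": 0, "ay": 0, "az": 0, "hand": 0}
    - {"x": 0, "y": -0.0759, "z": -0.09, "ax": 0, "ay": 0, "az": 0, "hand": 0}
    - {"x": 0, "y": -0.1012, "z": -0.12, "ax": 0, "ay": 0, "az": 0, "hand": 0}
    - {"x": 0, "y": -0.1265, "z": -0.15, "ax": 0, "ay": 0, "az": 0, "hand": 0}

```text
clock: 0.98
tool_pos: [407.6, -318.0, 231.1]
eef_rot: [-0.101, -0.7, -0.101, 0.7]
wrist_force: [1.4, -0.9, 0.3]
grip_width: 85.4
```

>>> arm_command:
  deltas:
    - {"x": 0.014, "y": -0.0253, "z": -0.03, "ax": 6, "ay": 0, "az": 0, "hand": 0}
    - {"x": 0.028, "y": -0.0506, "z": -0.06, "ax": 12, "ay": 0, "az": 0, "hand": 0}
    - {"x": 0.042, "y": -0.0759, "z": -0.09, "ax": 18, "ay": 0, "az": 0, "hand": 0}
    - {"x": 0.056, "y": -0.1012, "z": -0.12, "ax": 24, "ay": 0, "az": 0, "hand": 0}
    - {"x": 0.07, "y": -0.1265, "z": -0.15, "ax": 30, "ay": 0, "az": 0, "hand": 0}

```text
clock: 1.4
tool_pos: [515.8, -154.3, 160.6]
eef_rot: [-0.085, 0.702, -0.085, -0.702]
wrist_force: [-0.2, -0.4, 0.4]
grip_width: 85.3
```

>>> arm_command:
  deltas:
    - {"x": 0, "y": 0, "z": 0, "ax": 0, "ay": 0, "az": 0, "hand": 0}
    - {"x": 0, "y": 0, "z": 0, "ax": 0, "ay": 0, "az": 0, "hand": 0}
    - {"x": 0, "y": 0, "z": 0, "ax": 0, "ay": 0, "az": 0, "hand": 0}

```text
clock: 1.65
tool_pos: [515.0, -156.1, 161.1]
eef_rot: [0.083, -0.702, 0.083, 0.703]
wrist_force: [0.2, -0.8, 0.8]
grip_width: 85.1
```

Run:
```python
from h import *
im,c=snap('wrist','w1.png'); np.save('w1.npy',np.array(c['world_from_camera']))
s=ctrl.read_state(); print(s['clock'],s['tool_pos'],s['joint_pos'],s['wrist_force'],rot(s).as_matrix().round(3))
```

```text
1.7 [ 515.01011148 -156.8084839   161.53539129] [-3.41492696e-01  6.15432580e-02  1.97118297e+00 -5.78114223e-04
  1.10869305e+00  1.46557871e+00] [-0.01454221 -0.59156173 -0.13233704] [[-0.    -0.234 -0.972]
 [-0.001 -0.972  0.234]
 [-1.     0.001 -0.   ]]
```

View pics/w1.png

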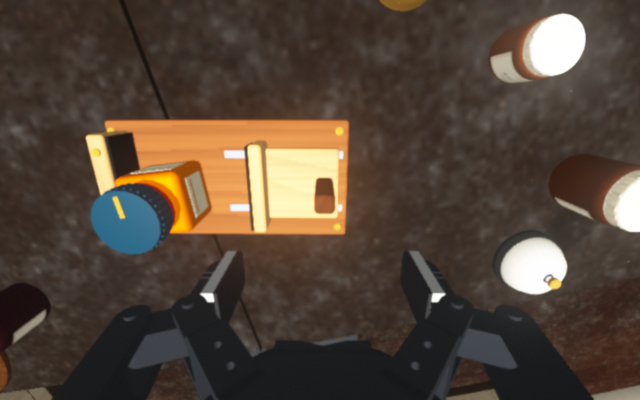

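The wrist view shows the brace aligned with the image. The post is at (324,195), the cap at (132,218), the jaw plate at (257,187), and the jar is slightly turned. I'll measure the post and yaw here.

Run:
```python
from h import *
im=cv2.imread('pics/w1.png'); c=ctrl.calibration('wrist'); c['world_from_camera']=np.load('w1.npy')
e=onz(c,[[106,121],[348,121],[347,235]],12)[:,:2]; d=e[0]-e[1]; print('edge',e.round(1),np.linalg.norm(d),'yaw',np.arctan2(d[1],d[0])-np.pi/2,np.linalg.norm(e[1]-e[2]))
yaw=-.235; Rz=np.array([[np.cos(yaw),-np.sin(yaw)],[np.sin(yaw),np.cos(yaw)]])
o1=e[1]-Rz@[65,-185];print('o',o1, e[2]-Rz@[-65,-185], e[0]-Rz@[65,70])
h=cv2.cvtColor(im,cv2.COLOR_BGR2HSV); m=cv2.inRange(h,(95,120,40),(115,255,255))
n_,l,st,ce=cv2.connectedComponentsWithStats(m); i=1+np.argmax(st[1:,4]); print(st[i],ce[i])
t=onz(c,[ce[i]],100)[0,:2]; print('cap',t,Rz.T@(t-o1))
g=(h[:,:,2]<110)&(h[:,:,0]<20)
z=cv2.resize(im[165:225,290:360],None,fx=8,fy=8,interpolation=cv2.INTER_CUBIC); z2=cv2.resize(im[165:265,70:225],None,fx=5,fy=5,interpolation=cv2.INTER_CUBIC)
H=max(z.shape[0],0); out=np.zeros((600,780,3),np.uint8); out[:480,:560]=z; cv2.imwrite('pics/post.png',out[:480,:560])
print('post pred px',proj(c,[[*(o1+Rz@[sx*9,-160+sy*9]),86] for sx in(-1,1) for sy in(-1,1)]).round(1).tolist())
```

```text
edge [[ 630.5   45.5]
 [ 571.3 -196.7]
 [ 445.4 -169.4]] 249.34872051017442 yaw -0.23990682019775056 128.76132714240742
o [551.1246009  -1.6985969] [551.72171508  -4.648717  ] [550.99791678  -7.48235094]
[  91  190   70   64 3179] [125.65681032 223.02579427]
cap [543.02689028   1.0486159 ] [-8.51480894  0.78620873]
post pred px [[334.3, 217.0], [313.0, 217.0], [334.6, 197.0], [312.8, 197.0]]
```

View pics/post.png

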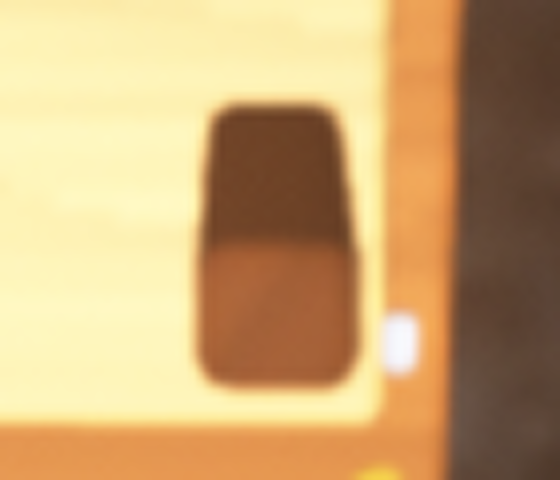

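The post's top face is centred at (324.7,204.4), about (516,-158), and the TCP is within 2 mm of that. I'll descend 108 mm, then close.

>>> arm_command:
  deltas:
    - {"x": 0.035, "y": 0, "z": 0, "ax": 0, "ay": 0, "az": 0, "hand": 0}
    - {"x": 0.07, "y": 0, "z": 0, "ax": 0, "ay": 0, "az": 0, "hand": 0}
    - {"x": 0.095, "y": 0, "z": 0, "ax": 0, "ay": 0, "az": 0, "hand": 0}
    - {"x": 0.108, "y": 0, "z": 0, "ax": 0, "ay": 0, "az": 0, "hand": 0.4}
    - {"x": 0.108, "y": 0, "z": 0, "ax": 0, "ay": 0, "az": 0, "hand": 0.6}
  newtons: 40

```text
clock: 2.12
tool_pos: [511.7, -156.9, 50.2]
eef_rot: [0.085, -0.7, 0.084, 0.704]
wrist_force: [-0.3, 1.1, -0.7]
grip_width: 64.3
```

>>> arm_command:
  deltas:
    - {"x": 0, "y": 0, "z": 0, "ax": 0, "ay": 0, "az": 0, "hand": 0.8}
    - {"x": 0, "y": 0, "z": 0, "ax": 0, "ay": 0, "az": 0, "hand": 1}
    - {"x": 0, "y": 0, "z": 0, "ax": 0, "ay": 0, "az": 0, "hand": 1}
    - {"x": 0, "y": 0, "z": 0, "ax": 0, "ay": 0, "az": 0, "hand": 1}
    - {"x": 0, "y": 0, "z": 0, "ax": 0, "ay": 0, "az": 0, "hand": 1}

```text
clock: 2.53
tool_pos: [516.7, -157.4, 55.6]
eef_rot: [-0.083, 0.703, -0.084, -0.701]
wrist_force: [-1.7, -2.9, 7.2]
grip_width: 17.2
```

The post is gripped at 17 mm opening. I'll push along holder +y, which is tool -y.

>>> arm_command:
  deltas:
    - {"x": 0, "y": -0.006, "z": 0, "ax": 0, "ay": 0, "az": 0, "hand": 1}
    - {"x": 0, "y": -0.014, "z": 0, "ax": 0, "ay": 0, "az": 0, "hand": 1}
    - {"x": 0, "y": -0.022, "z": 0, "ax": 0, "ay": 0, "az": 0, "hand": 1}
    - {"x": 0, "y": -0.03, "z": 0, "ax": 0, "ay": 0, "az": 0, "hand": 1}
    - {"x": 0, "y": -0.036, "z": 0, "ax": 0, "ay": 0, "az": 0, "hand": 1}

```text
clock: 2.95
tool_pos: [525.1, -123.2, 55.6]
eef_rot: [-0.082, 0.703, -0.085, -0.701]
wrist_force: [-3.4, -9.2, 6.4]
grip_width: 17.6
```

>>> arm_command:
  deltas:
    - {"x": 0, "y": -0.005, "z": 0, "ax": 0, "ay": 0, "az": 0, "hand": 1}
    - {"x": 0, "y": -0.01, "z": 0, "ax": 0, "ay": 0, "az": 0, "hand": 1}
    - {"x": 0, "y": -0.015, "z": 0, "ax": 0, "ay": 0, "az": 0, "hand": 1}
    - {"x": 0, "y": -0.019, "z": 0, "ax": 0, "ay": 0, "az": 0, "hand": 1}
    - {"x": 0, "y": -0.02, "z": 0, "ax": 0, "ay": 0, "az": 0, "hand": 1}

```text
clock: 3.37
tool_pos: [529.7, -104.0, 55.6]
eef_rot: [-0.082, 0.703, -0.085, -0.701]
wrist_force: [-2.9, -10.2, 6.2]
grip_width: 17.5
```

Run:
```python
from h import *
s=ctrl.read_state(); r=rot(s).as_matrix(); print(s['clock'],s['tool_pos'],(r.T@s['wrist_force']).round(1),r.round(3))
im,c=snap('side','side1.png')
cv2.imwrite('pics/crop2.png',cv2.resize(im[205:280,285:385,::-1],None,fx=6,fy=6,interpolation=cv2.INTER_CUBIC))
```

```text
3.3667 [ 529.72874851 -103.96995914   55.56861949] [-6.2 10.6  0.4] [[ 0.003 -0.233 -0.972]
 [-0.004 -0.972  0.233]
 [-1.     0.004 -0.004]]
```

View pics/crop2.png

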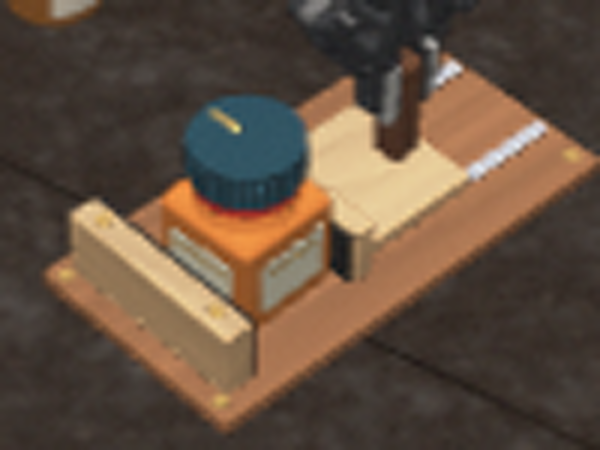

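The jaw is now near the jar, and a gap of about 1 cm remains at the fence. I'll push on slowly and watch the force.

>>> arm_command:
  deltas:
    - {"x": 0, "y": -0.0015, "z": 0, "ax": 0, "ay": 0, "az": 0, "hand": 1}
    - {"x": 0, "y": -0.003, "z": 0, "ax": 0, "ay": 0, "az": 0, "hand": 1}
    - {"x": 0, "y": -0.0045, "z": 0, "ax": 0, "ay": 0, "az": 0, "hand": 1}
    - {"x": 0, "y": -0.006, "z": 0, "ax": 0, "ay": 0, "az": 0, "hand": 1}
    - {"x": 0, "y": -0.007, "z": 0, "ax": 0, "ay": 0, "az": 0, "hand": 1}

```text
clock: 3.83
tool_pos: [531.2, -97.8, 55.6]
eef_rot: [-0.082, 0.703, -0.085, -0.701]
wrist_force: [-3.3, -11.1, 7.0]
grip_width: 17.1
```

>>> arm_command:
  deltas:
    - {"x": 0, "y": -0.0005, "z": 0, "ax": 0, "ay": 0, "az": 0, "hand": 1}
    - {"x": 0, "y": -0.001, "z": 0, "ax": 0, "ay": 0, "az": 0, "hand": 1}
    - {"x": 0, "y": -0.0015, "z": 0, "ax": 0, "ay": 0, "az": 0, "hand": 1}
    - {"x": 0, "y": -0.002, "z": 0, "ax": 0, "ay": 0, "az": 0, "hand": 1}

```text
clock: 4.17
tool_pos: [531.7, -96.0, 55.6]
eef_rot: [-0.082, 0.703, -0.085, -0.701]
wrist_force: [-3.3, -12.6, 6.9]
grip_width: 17.3
```

>>> arm_command:
  deltas:
    - {"x": 0, "y": -0.0007, "z": 0, "ax": 0, "ay": 0, "az": 0, "hand": 1}
    - {"x": 0, "y": -0.0014, "z": 0, "ax": 0, "ay": 0, "az": 0, "hand": 1}
    - {"x": 0, "y": -0.002, "z": 0, "ax": 0, "ay": 0, "az": 0, "hand": 1}

```text
clock: 4.42
tool_pos: [531.9, -95.2, 55.6]
eef_rot: [-0.08, 0.703, -0.085, -0.701]
wrist_force: [-5.1, -18.4, 7.1]
grip_width: 17.6
```

>>> arm_command:
  deltas:
    - {"x": 0, "y": -0.0007, "z": 0, "ax": 0, "ay": 0, "az": 0, "hand": 1}
    - {"x": 0, "y": -0.0014, "z": 0, "ax": 0, "ay": 0, "az": 0, "hand": 1}
    - {"x": 0, "y": -0.002, "z": 0, "ax": 0, "ay": 0, "az": 0, "hand": 1}

```text
clock: 4.67
tool_pos: [531.9, -95.2, 55.6]
eef_rot: [-0.079, 0.703, -0.086, -0.701]
wrist_force: [-7.5, -26.8, 7.5]
grip_width: 17.6
```

Run:
```python
from h import *
s=ctrl.read_state(); r=rot(s).as_matrix(); print(s['clock'],s['tool_pos'],(r.T@s['wrist_force']).round(1))
```

```text
4.6667 [531.88515662 -95.19493661  55.62897786] [-7.2 27.9  1. ]
```

Force rises from 18 to 28 N with no motion and total travel is about 64 mm, so the jar is pinched. I'll release, rise and go above the cap.

>>> arm_command:
  deltas:
    - {"x": 0, "y": 0, "z": 0, "ax": 0, "ay": 0, "az": 0, "hand": 0.6}
    - {"x": 0, "y": 0, "z": 0, "ax": 0, "ay": 0, "az": 0, "hand": 0.3}
    - {"x": 0, "y": 0, "z": 0, "ax": 0, "ay": 0, "az": 0, "hand": 0.3}
    - {"x": -0.02, "y": 0, "z": 0, "ax": 0, "ay": 0, "az": 0, "hand": 0}
    - {"x": -0.05, "y": 0, "z": 0, "ax": 0, "ay": 0, "az": 0, "hand": 0}

```text
clock: 5.08
tool_pos: [528.2, -87.7, 100.3]
eef_rot: [0.084, -0.699, 0.083, 0.705]
wrist_force: [0.5, -0.5, 0.2]
grip_width: 76.4
```

>>> arm_command:
  deltas:
    - {"x": -0.035, "y": 0, "z": 0, "ax": 0, "ay": 0, "az": 0, "hand": 0}
    - {"x": -0.055, "y": -0.03, "z": 0, "ax": 0, "ay": 0, "az": 0, "hand": 0}
    - {"x": -0.055, "y": -0.065, "z": 0.002, "ax": 0, "ay": 0, "az": 0, "hand": 0}
    - {"x": -0.055, "y": -0.095, "z": 0.004, "ax": 0, "ay": 0, "az": 0, "hand": 0}
    - {"x": -0.055, "y": -0.101, "z": 0.005, "ax": 0, "ay": 0, "az": 0, "hand": 0}

```text
clock: 5.5
tool_pos: [551.3, 14.7, 159.5]
eef_rot: [-0.083, 0.703, -0.081, -0.701]
wrist_force: [-0.6, -0.4, -0.8]
grip_width: 85.5
```

>>> arm_command:
  deltas:
    - {"x": 0, "y": 0, "z": 0, "ax": 0, "ay": 0, "az": 0, "hand": 0}
    - {"x": 0, "y": 0, "z": 0, "ax": 0, "ay": 0, "az": 0, "hand": 0}
    - {"x": 0, "y": 0, "z": 0, "ax": 0, "ay": 0, "az": 0, "hand": 0}

```text
clock: 5.75
tool_pos: [549.8, 9.8, 157.8]
eef_rot: [0.083, -0.702, 0.084, 0.702]
wrist_force: [0.7, -0.6, 0.1]
grip_width: 85.4
```

Run:
```python
from h import *
s=ctrl.read_state(); r=rot(s).as_matrix(); print(s['clock'],s['tool_pos'],s['joint_pos'].round(3),r.round(3))
im,c=snap('wrist','w2.png'); np.save('w2.npy',np.array(c['world_from_camera']))
h=cv2.cvtColor(im,cv2.COLOR_RGB2HSV); m=cv2.inRange(h,(95,120,40),(115,255,255))
n_,l,st,ce=cv2.connectedComponentsWithStats(m); i=1+np.argmax(st[1:,4]); print(st[i],ce[i],onz(c,[ce[i]],107))
```

```text
5.75 [549.7607614    9.79377674 157.81004501] [-0.027  0.088  1.951 -0.     1.104  1.78 ] [[-0.001 -0.234 -0.972]
 [-0.    -0.972  0.234]
 [-1.     0.001  0.001]]
[ 289  203   65   44 1693] [317.6261075 227.6715889] [[542.59900277  14.89650618 107.        ]]
```

View pics/w2.png

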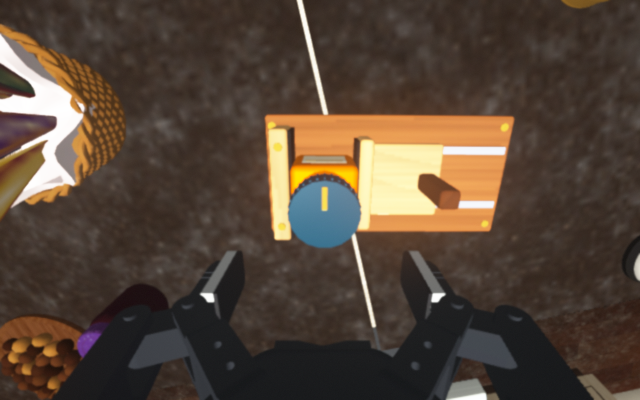

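The jar is pinched square and the stripe points straight along holder +x. The cap's top disk is centred at about (324.5,211.5), columns 288-361, bottom edge at row 248.

Run:
```python
from h import *
c=ctrl.calibration('wrist'); c['world_from_camera']=np.load('w2.npy'); s=ctrl.read_state(); r=rot(s).as_matrix()
p=onz(c,[[324.5,211.5],[288,211.5],[361,211.5],[324.5,248]],107); print(p.round(1),np.linalg.norm(p[1]-p[2]),np.linalg.norm(p[3]-p[0]))
print('tool delta',(r.T@(p[0]-s['tool_pos'])).round(1))
im=cv2.cvtColor(cv2.imread('pics/w2.png'),cv2.COLOR_BGR2HSV)
m=cv2.inRange(im,(18,120,150),(32,255,255)); m[:180]=0;m[225:]=0;m[:,305:345]|=0;m[:,:305]=0;m[:,345:]=0
ys,xs=np.nonzero(m); print('stripe',xs.mean(),ys.min(),ys.max())
P=proj(c,[[549.8,9.8,107],[552.4,8,107]]);print(P)
```

```text
[[554.3   6.7 107. ]
 [560.8  33.3 107. ]
 [547.9 -19.9 107. ]
 [524.2  13.9 107. ]] 54.6686912992595 30.937084812502
tool delta [50.8  1.6 -5.2]
stripe 324.01785714285717 187 209
[[321.89128231 217.81259771]
 [323.40655106 214.20106405]]
```

Run:
```python
from h import *
im=cv2.imread('pics/side1.png'); c=ctrl.calibration('side')
h=cv2.cvtColor(im,cv2.COLOR_BGR2HSV); m=cv2.inRange(h,(88,90,20),(115,255,255)); 
n_,l,st,ce=cv2.connectedComponentsWithStats(m[215:245,300:345]); i=1+np.argmax(st[1:,4]); b=st[i]+[300,215,0,0,0]; print(b,ce[i]+[300,215])
u=b[0]+b[2]/2-.5
# body silhouette: compare model cylinder extents
for q in [(554.3,6.7),(552.4,8),(551,11)]:
    a=np.linspace(0,6.28,90); q=np.array(q)-7*np.array([.2329,.9725])*0
    P=np.r_[np.c_[q[0]+28*np.cos(a),q[1]+28*np.sin(a),a*0+107],np.c_[q[0]+28*np.cos(a),q[1]+28*np.sin(a),a*0+86]]; p=proj(c,P); print(q,p.min(0),p.max(0))
print(onz(c,[[325,226.8]],107))
```

```text
[316 221  20  19 286] [325.45804196 230.08041958]
[554.3   6.7] [313.11565677 220.25114854] [333.621453   239.99472294]
[552.4   8. ] [313.42123726 220.78031156] [333.94987812 240.55671672]
[551.  11.] [313.22275054 221.59217122] [333.7875343 241.4192761]
[[551.63203883   2.65927733 107.        ]]
```

Two views put the cap centre within 2 mm of each other. I'll shift y +1.5 and z -3 mm, descend 82 mm and close.

>>> arm_command:
  deltas:
    - {"x": 0.02, "y": 0.0015, "z": -0.003, "ax": 0, "ay": 0, "az": 0, "hand": 0}
    - {"x": 0.04, "y": 0.0015, "z": -0.003, "ax": 0, "ay": 0, "az": 0, "hand": 0}
    - {"x": 0.06, "y": 0.0015, "z": -0.003, "ax": 0, "ay": 0, "az": 0, "hand": 0}
    - {"x": 0.075, "y": 0.0015, "z": -0.003, "ax": 0, "ay": 0, "az": 0, "hand": 0}
    - {"x": 0.082, "y": 0.0015, "z": -0.003, "ax": 0, "ay": 0, "az": 0, "hand": 0}
  newtons: 60

```text
clock: 6.22
tool_pos: [550.7, 6.9, 73.5]
eef_rot: [0.084, -0.701, 0.084, 0.704]
wrist_force: [-0.6, 0.1, -0.1]
grip_width: 85.3
```

>>> arm_command:
  deltas:
    - {"x": 0, "y": 0, "z": 0, "ax": 0, "ay": 0, "az": 0, "hand": 0}
    - {"x": 0, "y": 0, "z": 0, "ax": 0, "ay": 0, "az": 0, "hand": 0.2}
    - {"x": 0, "y": 0, "z": 0, "ax": 0, "ay": 0, "az": 0, "hand": 0.35}
    - {"x": 0, "y": 0, "z": 0, "ax": 0, "ay": 0, "az": 0, "hand": 0.6}
    - {"x": 0, "y": 0, "z": 0, "ax": 0, "ay": 0, "az": 0, "hand": 1}

```text
clock: 6.63
tool_pos: [554.2, 8.0, 78.0]
eef_rot: [-0.084, 0.703, -0.083, -0.701]
wrist_force: [0.5, -1.1, 4.1]
grip_width: 54.8
```

>>> arm_command:
  deltas:
    - {"x": 0, "y": 0, "z": 0, "ax": 0, "ay": 0, "az": 0, "hand": 1}
    - {"x": 0, "y": 0, "z": 0, "ax": 0, "ay": 0, "az": 0, "hand": 1}
    - {"x": 0, "y": 0, "z": 0, "ax": 0, "ay": 0, "az": 0, "hand": 1}

```text
clock: 6.88
tool_pos: [554.2, 7.9, 77.9]
eef_rot: [-0.083, 0.703, -0.083, -0.701]
wrist_force: [0.1, -1.8, 4.3]
grip_width: 54.8
```

Run:
```python
from h import *
im,c=snap('wrist','w3.png')
s=ctrl.read_state(); r=rot(s).as_matrix(); print(s['clock'],s['tool_pos'],(r.T@s['wrist_force']).round(1),s['wrist_torque'],s['grip_width'])
```

```text
6.9333 [554.22145832   7.9567678   77.92086618] [-6.   0.5 -0.1] [-0.20319925  0.06803056 -0.00037241] 54.43544415350696
```

View pics/w3.png

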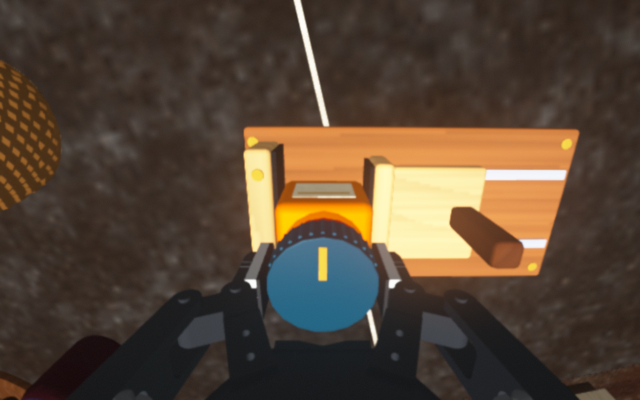

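The cap sits squarely between the pads, centre about (323,283), with the stripe straight up at (323,264), and side forces are small. I'll twist counter-clockwise, which is -ax.

>>> arm_command:
  deltas:
    - {"x": 0, "y": 0, "z": 0, "ax": -4, "ay": 0, "az": 0, "hand": 1}
    - {"x": 0, "y": 0, "z": 0, "ax": -9, "ay": 0, "az": 0, "hand": 1}
    - {"x": 0, "y": 0, "z": 0, "ax": -14, "ay": 0, "az": 0, "hand": 1}
    - {"x": 0, "y": 0, "z": 0, "ax": -19, "ay": 0, "az": 0, "hand": 1}
    - {"x": 0, "y": 0, "z": 0, "ax": -24, "ay": 0, "az": 0, "hand": 1}

```text
clock: 7.35
tool_pos: [554.0, 8.5, 77.9]
eef_rot: [0.065, 0.705, 0.066, -0.703]
wrist_force: [-1.2, 1.2, 7.4]
grip_width: 54.7
```

Run:
```python
from h import *
im,c=snap('wrist','w4.png')
s=ctrl.read_state(); r=rot(s).as_matrix(); print(s['clock'],s['tool_pos'],(r.T@s['wrist_force']).round(1),s['wrist_torque'],s['grip_width'],np.arctan2(r[1,1],r[0,1]))
```

```text
7.4 [554.03831725   8.50808943  77.90046129] [-6.3 -0.4 -1.2] [ 0.08805164  0.03594839 -0.15398335] 54.687709843577295 -1.3810022452299253
```

View pics/w4.png

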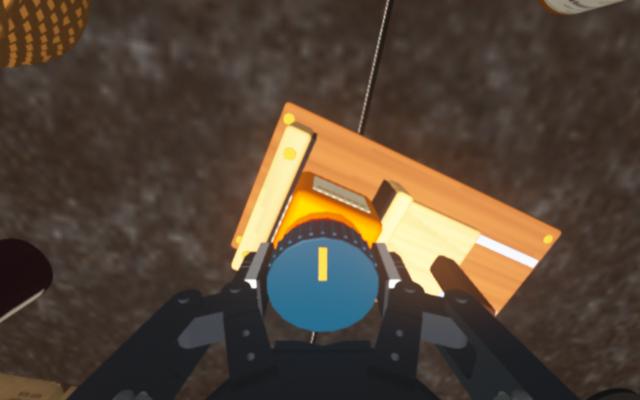

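The stripe stayed fixed in the gripper at (323,264), the jar is still flush, and the cap has turned 24°. I'll continue to 70° (1.22 rad).

>>> arm_command:
  deltas:
    - {"x": 0, "y": 0, "z": 0, "ax": -5, "ay": 0, "az": 0, "hand": 1}
    - {"x": 0, "y": 0, "z": 0, "ax": -10, "ay": 0, "az": 0, "hand": 1}
    - {"x": 0, "y": 0, "z": 0, "ax": -15, "ay": 0, "az": 0, "hand": 1}
    - {"x": 0, "y": 0, "z": 0, "ax": -20, "ay": 0, "az": 0, "hand": 1}
    - {"x": 0, "y": 0, "z": 0, "ax": -25, "ay": 0, "az": 0, "hand": 1}

```text
clock: 7.82
tool_pos: [553.7, 9.3, 77.9]
eef_rot: [0.216, 0.674, 0.217, -0.672]
wrist_force: [-1.5, 4.5, 8.3]
grip_width: 54.9
```

>>> arm_command:
  deltas:
    - {"x": 0, "y": 0, "z": 0, "ax": -5, "ay": 0, "az": 0, "hand": 1}
    - {"x": 0, "y": 0, "z": 0, "ax": -10, "ay": 0, "az": 0, "hand": 1}
    - {"x": 0, "y": 0, "z": 0, "ax": -15, "ay": 0, "az": 0, "hand": 1}
    - {"x": 0, "y": 0, "z": 0, "ax": -20, "ay": 0, "az": 0, "hand": 1}
    - {"x": 0, "y": 0, "z": 0, "ax": -21, "ay": 0, "az": 0, "hand": 1}

```text
clock: 8.23
tool_pos: [553.1, 9.8, 77.9]
eef_rot: [0.334, 0.623, 0.336, -0.622]
wrist_force: [-3.0, 5.5, 7.9]
grip_width: 54.8
```

Run:
```python
from h import *
s=ctrl.read_state(); r=rot(s).as_matrix(); print(s['clock'],s['tool_pos'],(r.T@s['wrist_force']).round(1),s['wrist_torque'],s['grip_width'],np.arctan2(r[1,1],r[0,1])+1.806,r.round(3))
im,c=snap('wrist','w5.png')
```

```text
8.2333 [553.13771192   9.79450637  77.93322587] [-7.9 -5.5 -3. ] [ 0.74438063  0.46458946 -0.40489081] 54.80869931482491 1.2223614981675985 [[ 0.001  0.834 -0.551]
 [ 0.003 -0.551 -0.834]
 [-1.    -0.001 -0.003]]
```

View pics/w5.png

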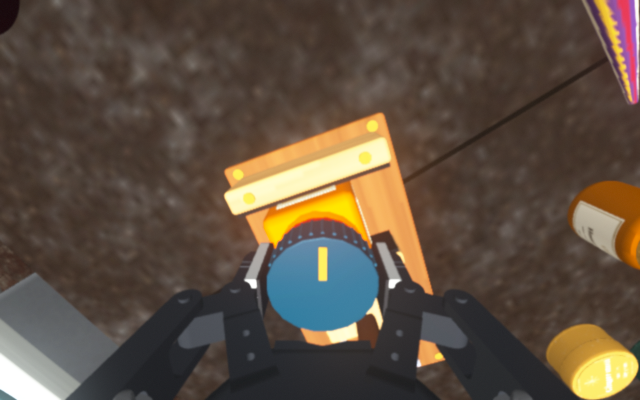

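Turned 1.22 rad by the tool's orientation, with no slip of the stripe at (323,264) and the jar still flush. I'll relieve about 1 mm of side load, then lift straight up.

>>> arm_command:
  deltas:
    - {"x": 0, "y": -0.0012, "z": -0.0006, "ax": 0, "ay": 0, "az": 0, "hand": 1}
    - {"x": -0.002, "y": -0.0012, "z": -0.0006, "ax": 0, "ay": 0, "az": 0, "hand": 1}
    - {"x": -0.005, "y": -0.0012, "z": -0.0006, "ax": 0, "ay": 0, "az": 0, "hand": 1}
    - {"x": -0.008, "y": -0.0012, "z": -0.0006, "ax": 0, "ay": 0, "az": 0, "hand": 1}

```text
clock: 8.62
tool_pos: [551.6, 9.3, 84.1]
eef_rot: [-0.334, -0.623, -0.335, 0.623]
wrist_force: [1.5, 1.0, -0.5]
grip_width: 54.8
```

Run:
```python
from h import *
s=ctrl.read_state(); r=rot(s).as_matrix(); print(s['clock'],s['tool_pos'],(r.T@s['wrist_force']).round(1),s['wrist_torque'],s['grip_width'])
```

```text
8.6167 [551.60403217   9.33071676  84.14646328] [ 0.5  0.7 -1.7] [ 0.03005942 -0.11237829  0.00980998] 54.83356500085655
```

Forces dropped to about zero, so the cap is free. I'll lift the remaining 19 mm and recentre over (553.1,9.8).

>>> arm_command:
  deltas:
    - {"x": -0.005, "y": 0.001, "z": -0.0012, "ax": 0, "ay": 0, "az": 0, "hand": 1}
    - {"x": -0.01, "y": 0.001, "z": -0.0012, "ax": 0, "ay": 0, "az": 0, "hand": 1}
    - {"x": -0.015, "y": 0.001, "z": -0.0012, "ax": 0, "ay": 0, "az": 0, "hand": 1}
    - {"x": -0.0185, "y": 0.001, "z": -0.0012, "ax": 0, "ay": 0, "az": 0, "hand": 1}
    - {"x": -0.0185, "y": 0.001, "z": -0.0012, "ax": 0, "ay": 0, "az": 0, "hand": 1}

```text
clock: 9.03
tool_pos: [554.5, 9.7, 104.1]
eef_rot: [0.335, 0.624, 0.334, -0.622]
wrist_force: [0.9, -0.1, -0.1]
grip_width: 54.2
```

>>> arm_command:
  deltas:
    - {"x": 0, "y": 0, "z": 0, "ax": 0, "ay": 0, "az": 0, "hand": 1}
    - {"x": 0, "y": 0, "z": 0, "ax": 0, "ay": 0, "az": 0, "hand": 1}
    - {"x": 0, "y": 0, "z": 0, "ax": 0, "ay": 0, "az": 0, "hand": 1}

```text
clock: 9.28
tool_pos: [553.3, 9.7, 102.4]
eef_rot: [-0.334, -0.623, -0.334, 0.623]
wrist_force: [-0.7, -0.0, -0.5]
grip_width: 54.6
```

Run:
```python
from h import *
s=ctrl.read_state(); r=rot(s).as_matrix(); print(s['clock'],s['tool_pos'],(r.T@s['wrist_force']).round(1),s['wrist_torque'],s['grip_width'],r.round(3))
im,c=snap('side','side2.png'); w,_=snap('wrist','w6.png')
a=cv2.resize(im[190:280,285:385,::-1],(444,400),interpolation=cv2.INTER_CUBIC); b=w[100:400,130:480,::-1]
o=np.zeros((400,794,3),np.uint8); o[:,:444]=a; o[:300,444:]=b; cv2.imwrite('pics/fin.png',o)
```

```text
9.2833 [553.28644383   9.71646749 102.44546458] [ 0.5 -0.5  0.4] [-0.01453032 -0.00692828  0.01691167] 54.60389435766916 [[-0.001  0.833 -0.553]
 [-0.    -0.553 -0.833]
 [-1.    -0.001  0.   ]]
```

View pics/fin.png

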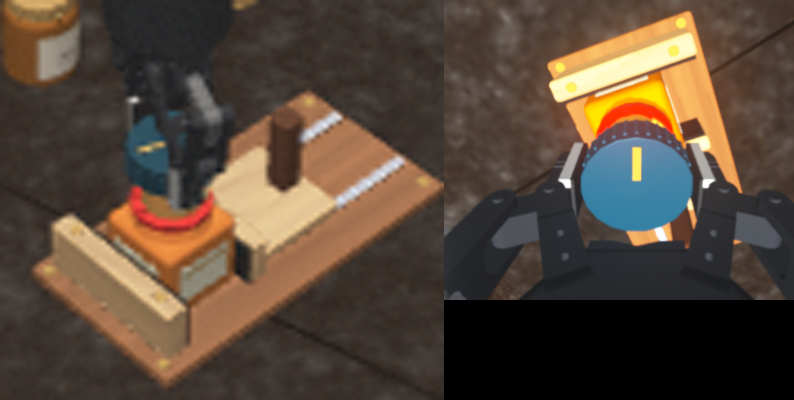

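The cap hangs level about 24.5 mm above its closed height. The red band stays on the neck, and the jar stands flush between the jaw and the fence. Handing in.

```bash
python3 -c "
from plant import ctrl
print(ctrl.close_job())"
```

```text
the job is handed in; nothing more can be done
None
```

The job is done and handed in at about 9.4 s on the robot's clock; no verdict came back.

- **Bracing:** I gripped the jaw's post and slid it about 64 mm. It stopped dead and the force rose to 28 N. Later pictures show the square jar flush between jaw and fence.
- **Twist:** I gripped the cap with 60 N and turned it 1.22 rad counter-clockwise, measured from the tool's orientation. In the wrist pictures the stripe did not slip in the gripper and the jar did not visibly turn.
- **Lift:** After a side shift of about 1.5 mm to take off 5 N of side load, I lifted the cap. The wrist forces fell to about zero and the red band stayed on the neck. I then moved it back over where it had been held on the jar (within about 0.2 mm).
- **Final state:** The cap is held level, 24.5 mm above its closed height by the tool's reading, with the jar still standing braced. I never moved near the other jars, but I did not measure them again at the end.

**Disagreements:** The side and wrist cameras differed by about 2 to 5 mm on where the brace and cap were. My first four move calls were refused because rows left out some fields, and nothing moved.

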